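# Release the incubator drawer with its two catch keys

### The job

The incubation is over and the tubes have to come out. With your fingertips slide the timer that stands in front of the incubator's drawer along the worktop to the left or the right, until it is wholly clear of the drawer's path; do not lift it. Then press both release keys on top of the incubator down together, one fingertip on each, keep both down until the drawer has run out all the way to its stop, and only then let go so that both keys come back up; leave the tube rack and everything else alone.

Things in the scene. Friction and masses are not known exactly. Their poses are not given: they have to be found in the camera images.
- incubator: white bench incubator for blood tubes, fixed to the worktop, 130 mm deep (x) x 210 mm wide (y) x 147 mm high without the keys; origin at the centre of its underside, on the worktop; its x axis points to its back, y to its left as the robot sees it, z up. The drawer with a window fills its front (65 mm from the origin towards -x; the drawer's pull stands out 17 mm more, at 30 to 46 mm height). The drawer is 196 mm wide and runs straight out along -x by 90 mm.
- key_left_top (a point): centre of the top face of the left release key, a black key 26 mm (x) x 24 mm (y) on top of the incubator near its front, at 160 mm height and 38 mm in front of and 30 mm left of the incubator's origin; its axes are the incubator's. It stands 11 mm proud of the cabinet and moves down when pressed.
- key_right_top (a point): the same for the right release key, 60 mm from the left one, centre to centre, along the incubator's y
- key_left (a joint): travel of the left key, m: 0 up, 0.008 fully down. Spring: 1.5 N to start, 4.7 N fully down; from about 0.0045 on its catch is out of the drawer's left rail.
- key_right (a joint): the same for the right key and the drawer's right rail; either catch alone holds the drawer
- drawer (a joint): how far the drawer has run out, m: 0 to 0.001 shut and locked, 0.090 at its stop. A spring with a damper pushes it out at about 25 mm/s while both catches are out (about 4 s in all). If a key comes up on the way, its catch comes up against the notched rail and stops the drawer, at the next notch or on the way to it; at the stop the catches lock it again.
- timer: white square lab timer, 64 x 64 x 20 mm (flat sides to 17 mm), 0.07 kg, lying face up on the worktop in the drawer's way, in front of the incubator, turned any way up to about 30 degrees from square; origin at the centre of its underside, z up
- rack: aluminium tube rack with capped blood tubes, 171 x 56 x 108 mm, standing loose in the drawer behind the window, its length across the drawer; origin at the centre of its underside, z up
- saline: white bottle with a green cap, 50 mm across, 126 mm high, to the left of the incubator; origin at the centre of its underside
- cup: specimen cup with a blue lid, 70 mm across, 72 mm high, to the right of the incubator; origin at the centre of its underside
There are look-alikes about, which are no part of the job. Leave any green or pink look-alike of the timer alone.

How it is judged:
By the outcome, as a careful person would: the job done as asked, in the order asked, and still so for the second after the job is handed in, with the robot touching nothing.
It also fails if it takes over 54 s, if anything falls off the work surface, if the arm or the gripper's body presses on something with over 40 N, if the wrist force passes 120 N, or if a joint passes its speed limit or range.

### The arm

A 7-joint arm with a two-finger parallel gripper is mounted at the origin on a cart in front of the work surface, level with it; the furniture and walls round the work are solid. World frame = base frame: x ahead of the robot, y to its left, z up, the work surface at z = 0. Lengths are in m, angles in rad, forces in N, time in s.
With the tool pointing down it reaches from about 0.4 to 0.875 m from the base axis. Payload 4.4 kg.
Tool frame: the origin (TCP) lies at the very end of the fingers, on their centre line; the grasp point (between the pads) lies 19 mm behind it (robot.grasp_offset is the distance from the TCP to the grasp point, in m); z points along the fingers, y is the line along which they close (so a half turn about z gives the same grasp; the last joint's range is limited). The gripper opens to 85 mm and grips with 20 to 120 N. Pads are 22 mm wide; open, the fingers measure 114 mm over their backs; the gripper's body (76 mm by 85 mm) begins 54 mm behind the grasp point. The pads swing forward as they close: fully open they stand 13 mm farther back than shut.
Start: joints at [-1.336, 0.628, 0.038, 1.517, -0.027, 0.996, -0.02], TCP at [0.193, 0.621, 0.21] pointing down, gripper open.
Joint ranges: [-3.06, 3.06], [-0.37, 2.12], [-1.25, 1.32], [0.18, 2.47], [-1.1, 4.24], [0.23, 1.98], [-2.94, 2.94]. Speed limits (rad/s): [2.57, 2.57, 3.14, 3.14, 3.14, 3.14, 3.14].

### API

Orientations are given as a rotation vector (axis times angle).
In Python, from cell import robot gives the robot as it stands. The module is installed in compiled form; this text tells all that it offers.
- The arm moves only by the tool arm_command, never from a script. Its arguments are lists of equal length, an entry for each row: "slide": the shift along the tool's x, y, z in m, a list of three; "rot": the turn, a rotation vector about the tool's x, y, z in degrees, a list of three; "fingers": the closure in counts, from 0 (fully open) to 255 (shut). In form: {"slide": [[dx, dy, dz], ...], "rot": [[ax, ay, az], ...], "fingers": [fingers, ...]}. A call has 1 to 20 rows; each row is the pose to reach, as a shift and turn from the pose commanded when the call began, along the tool's axes at that moment; what a row does not reach only later rows make up. A row lasts 1/8 s, in which the tool goes at most 62.5 mm and 10.7 degrees, less where a joint would pass 70% of its speed; a pose out of reach is approached as far as the arm can. A call with a gripper value outside its range is refused whole. The fingers move at their own pace and stop on an object; the grip force is fixed at half the most. Time passes only in rows, so rows that repeat a pose let the fingers close. It gives the time, the measured TCP pose, the force, the opening and the grip force at its end, in the units of the state.
- robot.get_state(): the state, without advancing time (a new reading comes with each control period).
- robot.camera(name): name is "side" or "top" or "wrist"; returns a dict with "image" (480x640x3 uint8, blue, green, red), "depth" (480x640 float32, m along the optical axis (not along the pixel's ray), 0 where there is no reading), "mtx" (3x3 intrinsics, pixels), "eye" and "attitude" of the camera in the world. Camera axes: x right, y up, looking along -z (the intrinsics and any distortion apply to the point x, -y, -z); pixel columns grow to the right and rows downward; lengths in m; the calibration is good to about 2 mm. A picture is of the moment at which its call begins.
- robot.job_done(): hands the job in; it is judged then, once.
The state is a dict: "clock": time; "qpos": joint angles; "qd": joint speeds; "joint_torque": joint torques, N m; "tcp_pos": TCP position; "tcp_rot": TCP orientation; "contact_force": force on the tool from outside, world axes, zero at the start; "torque": the same for the moment, N m; "gripper_width": finger opening in m; "finger_force": force on a finger pad.
Only numpy, scipy, OpenCV 4.12 (cv2) and the standard library are available. Lean on these libraries where they do the work, as an engineer would, in place of code of your own. Each camera call takes 0.05 s, during which the arm holds its last target. There are 200 camera calls.

## Working session

There is one attempt and no reset: what is moved stays moved. The work goes in short steps, Python scripts to look and compute and a tool call to move; the robot and the scene stay as the last step left them, time stands still between calls to the robot, and variables do not carry over. Pictures are saved under pics/ and viewed, at most 10 in all, crops included, and the job is handed in when it is done.

Besides the shell and the picture viewer there is one more tool, called after "Request:" by a JSON object that holds its "api" and its "payload", one argument or row to a line. arm_command: Moves the arm, as the interface text tells. Its arguments: {"type":"object","properties":{"slide":{"type":"array","items":{"type":"array","items":{"type":"number"}}},"rot":{"type":"array","items":{"type":"array","items":{"type":"number"}}},"fingers":{"type":"array","items":{"type":"number"}}},"required":["slide","rot","fingers"]}

```bash
mkdir -p pics; cat > h.py <<'E'
import numpy as np, cv2
from cell import robot
from scipy.spatial.transform import Rotation as R
def att(c):
    a=np.array(c["attitude"],float)
    return a if a.shape==(3,3) else (R.from_rotvec(a).as_matrix() if a.size==3 else R.from_quat(a).as_matrix())
def ray(c,u,v):
    K=np.array(c["mtx"]); d=np.array([(u-K[0,2])/K[0,0],-(v-K[1,2])/K[1,1],-1.0])
    return np.array(c["eye"]),att(c)@d
def plane(c,u,v,z):
    e,d=ray(c,u,v); return e+d*(z-e[2])/d[2]
def dep(c,u,v):
    e,d=ray(c,u,v); return e+d*c["depth"][int(v),int(u)]
E
python3 - <<'E'
from h import *
s=robot.get_state(); print({k:np.round(v,3) for k,v in s.items()})
for n in("top","side"):
    c=robot.camera(n); print(n,c["eye"],c["attitude"],c["mtx"],[k for k in c]); cv2.imwrite(f"pics/{n}0.png",c["image"])
    np.savez(f"{n}0.npz",**c)
E
```

```text
{'clock': np.float64(0.0), 'qpos': array([-1.336,  0.629,  0.038,  1.518, -0.027,  0.996, -0.02 ]), 'qd': array([ 0.001,  0.   , -0.   , -0.001,  0.   ,  0.001,  0.001]), 'joint_torque': array([ 1.0000e-03, -5.6340e+01,  1.2270e+00, -1.9344e+01,  1.1000e-02,
        1.1000e-02,  0.0000e+00]), 'tcp_pos': array([0.192, 0.62 , 0.209]), 'tcp_rot': array([-4.710e-01, -3.106e+00,  3.000e-03]), 'contact_force': array([-0.799,  0.339, -0.427]), 'torque': array([ 0.053,  0.011, -0.033]), 'finger_force': np.float64(0.0), 'gripper_width': np.float64(0.085)}
top [0.42773455 0.06821018 1.05839672] [ 0.08719578 -0.12700542 -1.5666513 ] [[487.48023493   0.         315.19659712]
 [  0.         487.48023493 244.25715957]
 [  0.           0.           1.        ]] ['image', 'depth', 'mtx', 'eye', 'attitude']
side [ 0.03782409 -0.66575337  0.49941581] [ 1.1301672  -0.33169392 -0.54166891] [[452.13172525   0.         322.11850999]
 [  0.         452.13172525 244.71793039]
 [  0.           0.           1.        ]] ['image', 'depth', 'mtx', 'eye', 'attitude']
```

View pics/top0.png

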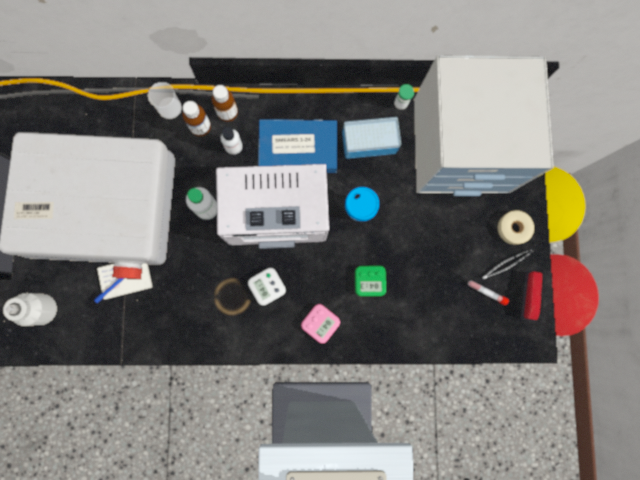

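View pics/side0.png

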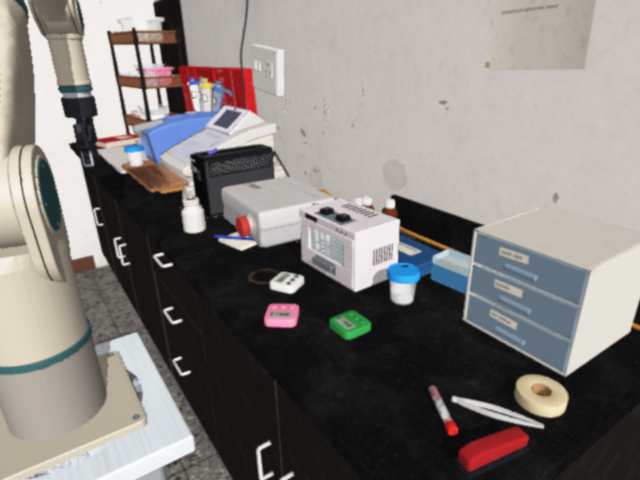

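Candidates for the timer: white square at (267,287) in front of the incubator, pink look-alike at (321,323) and green look-alike at (371,281). I choose the white one. The keys are the black ones at about (257,218) and (289,216) in the top view. I'll measure these and check a crop.

```bash
python3 - <<'E'
from h import *
c=dict(np.load("top0.npz")); im=c["image"]
g=im.min(2)
def blobs(mask,x0,y0,x1,y1,amin):
    m=np.zeros_like(mask); m[y0:y1,x0:x1]=mask[y0:y1,x0:x1]
    cs,_=cv2.findContours(m,0,2); return [k for k in cs if cv2.contourArea(k)>amin]
mt=cv2.inRange(g,110,255)
def rep(name,k,z):
    r=cv2.minAreaRect(k); P=np.array([plane(c,*p,z)[:2] for p in cv2.boxPoints(r)])
    print(name,np.round(r[0],1),"ctr",P.mean(0).round(4),"corners",P.round(3).tolist(),"sides",np.linalg.norm(P[1]-P[0]).round(3),np.linalg.norm(P[2]-P[1]).round(3))
for k in blobs(mt,240,262,295,312,300): rep("timer",k,.018)
mk=cv2.inRange(im.max(2),0,75)
for k in blobs(mk,240,200,310,232,60): rep("key",k,.16)
for k in blobs(mt,205,160,340,240,4000):
    rep("inc top",k,.147)
sat=cv2.cvtColor(im,cv2.COLOR_BGR2HSV)
for n,lo,hi,z in(("pink",150,175,.02),("green",45,80,.02)):
    m=cv2.inRange(sat,(lo,60,80),(hi,255,255))
    for k in blobs(m,295,262,400,350,200): rep(n,k,z)
m=cv2.inRange(sat,(95,120,120),(110,255,255))
for k in blobs(m,340,180,385,225,200): rep("cup",k,.072)
for u,v in((267,287),(257,218),(289,216),(270,200),(202,204),(232,296),(216,296),(249,296)): print(u,v,dep(c,u,v).round(3), im[v,u])
cv2.imwrite("pics/crop1.png",cv2.resize(im[150:350,180:400],None,fx=3,fy=2.9,interpolation=2))
E
```

```text
timer [266.5 286.2] ctr [0.4804 0.1453] corners [[0.493, 0.191], [0.526, 0.133], [0.468, 0.099], [0.435, 0.157]] sides 0.067 0.068
key [256.  218.5] ctr [0.5993 0.156 ] corners [[0.612, 0.167], [0.612, 0.145], [0.587, 0.145], [0.587, 0.167]] sides 0.022 0.025
key [288. 217.] ctr [0.6025 0.0963] corners [[0.614, 0.108], [0.614, 0.085], [0.591, 0.085], [0.591, 0.107]] sides 0.022 0.023
inc top [267.  201.5] ctr [0.6356 0.1365] corners [[0.708, 0.257], [0.71, 0.018], [0.563, 0.019], [0.562, 0.252]] sides 0.238 0.147
pink [320.5 323.3] ctr [0.4026 0.0307] corners [[0.397, 0.079], [0.451, 0.036], [0.408, -0.018], [0.355, 0.025]] sides 0.069 0.069
green [370.5 280.5] ctr [ 0.4927 -0.0763] corners [[0.526, -0.043], [0.526, -0.11], [0.46, -0.109], [0.46, -0.043]] sides 0.067 0.066
cup [362. 203.] ctr [ 0.65   -0.0539] corners [[0.686, -0.019], [0.686, -0.09], [0.614, -0.089], [0.614, -0.018]] sides 0.071 0.072
267 287 [0.479 0.144 0.016] [229 232 230]
257 218 [0.6   0.154 0.159] [74 68 67]
289 216 [0.604 0.094 0.162] [128 120 114]
270 200 [0.637 0.131 0.149] [224 222 227]
202 204 [0.64 0.27 0.1 ] [174 176 173]
232 296 [ 0.46   0.221 -0.002] [36 38 38]
216 296 [0.46  0.254 0.003] [46 52 56]
249 296 [ 0.46   0.184 -0.   ] [36 35 36]
```

View pics/crop1.png

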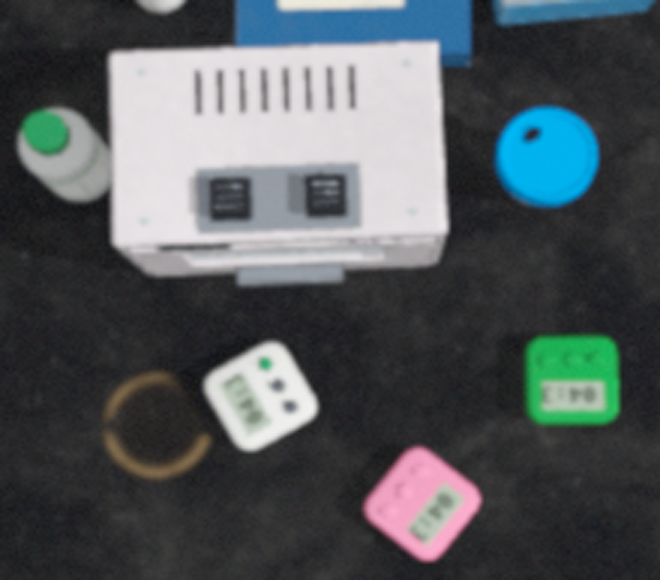

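The crop shows the white timer at (267,287) with a green button, turned about 30°. The drawer is behind it, and the brown ring to its left is a flat stain at about zero height. Green and pink block the right side, so I'll push left, with both fingertips as a fence on the timer's right side.

```bash
cat >> h.py <<'E'
def goal(p,yaw):
    "tool-frame slide and rot (deg) to TCP p, pointing down, tool y at world angle yaw (deg)"
    s=robot.get_state(); C=R.from_rotvec(s["tcp_rot"]).as_matrix()
    a=np.radians(yaw); y=np.array([np.cos(a),np.sin(a),0]); z=np.array([0,0,-1.]); T=np.column_stack([np.cross(y,z),y,z])
    return (C.T@(np.array(p)-s["tcp_pos"])).round(4).tolist(), np.degrees(R.from_matrix(C.T@T).as_rotvec()).round(2).tolist()
E
python3 -c "
from h import *
print(goal([.485,.070,.20],0), goal([.485,.07,.2],180))"
```

```text
([-0.4425, -0.4388, 0.01], [-0.08, 0.06, 72.77]) ([-0.4425, -0.4388, 0.01], [-0.07, -0.09, -107.23])
```

Request:
{"api": "arm_command", "payload": {
  "slide": [
    [-0.4425,-0.4388,0.01],
    [-0.4425,-0.4388,0.01],
    [-0.4425,-0.4388,0.01],
    [-0.4425,-0.4388,0.01],
    [-0.4425,-0.4388,0.01],
    [-0.4425,-0.4388,0.01],
    [-0.4425,-0.4388,0.01],
    [-0.4425,-0.4388,0.01],
    [-0.4425,-0.4388,0.01],
    [-0.4425,-0.4388,0.01],
    [-0.4425,-0.4388,0.01],
    [-0.4425,-0.4388,0.01],
    [-0.4425,-0.4388,0.01],
    [-0.4425,-0.4388,0.01],
    [-0.4425,-0.4388,0.01],
    [-0.4425,-0.4388,0.01]
  ],
  "rot": [
    [0,0,72.8],
    [0,0,72.8],
    [0,0,72.8],
    [0,0,72.8],
    [0,0,72.8],
    [0,0,72.8],
    [0,0,72.8],
    [0,0,72.8],
    [0,0,72.8],
    [0,0,72.8],
    [0,0,72.8],
    [0,0,72.8],
    [0,0,72.8],
    [0,0,72.8],
    [0,0,72.8],
    [0,0,72.8]
  ],
  "fingers": [195,195,195,195,195,195,195,195,195,195,195,195,195,195,195,195]
}}

```text
clock: 2.1
tcp_pos: [0.4851, 0.071, 0.2001]
tcp_rot: [-2.221, -2.222, -0.0]
contact_force: [1.0, 0.2, 0.3]
gripper_width: 0.0202
finger_force: 0.0
```

```bash
python3 -c "
from h import *
c=robot.camera('wrist'); cv2.imwrite('pics/w1.png',c['image']); np.savez('w1.npz',**c); print(c['eye'])
"
```

```text
[0.48503458 0.14762277 0.36401159]
```

View pics/w1.png

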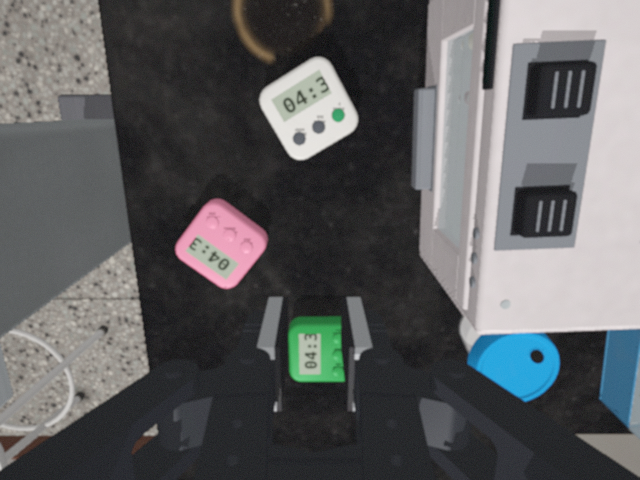

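The wrist view shows the white timer at (308,107), pink at (222,243) and green at (316,350). The keys are at about (565,88) and (548,210), and the fingertips are at (270,330) and (358,330).

```bash
python3 - <<'E'
from h import *
c=dict(np.load("w1.npz")); im=c["image"]
for u,v in((270,320),(270,345),(358,320),(358,345),(272,352),(565,88),(548,210),(308,107),(265,45)): print(u,v,dep(c,u,v).round(4))
m=cv2.inRange(im.max(2),0,70); w=np.zeros_like(m); w[55:245,505:610]=m[55:245,505:610]
for k in cv2.findContours(w,0,2)[0]:
    if cv2.contourArea(k)>400:
        P=np.array([plane(c,*p,.16)[:2] for p in k[:,0,:].astype(float)]); d=np.array([dep(c,*p) for p in k[:,0,:]])
        print("key",P.min(0).round(4),P.max(0).round(4),cv2.boundingRect(k))
# top-face edges, depth points at key-top height
H,W=c["depth"].shape; uu,vv=np.meshgrid(np.arange(W),np.arange(H)); K=c["mtx"]
D=np.stack([(uu-K[0,2])/K[0,0],-(vv-K[1,2])/K[1,1],-np.ones(uu.shape)],-1)@att(c).T
X=c["eye"]+D*c["depth"][...,None]
t=((X[...,2]>.1545)&(X[...,2]<.168)&(X[...,0]>.55)).astype(np.uint8)
n,l,s,_=cv2.connectedComponentsWithStats(t)
for i in range(1,n):
    if s[i,4]>150:
        q=X[l==i]; print("kd",q.min(0).round(4),q.max(0).round(4),np.median(q,0).round(4),cv2.minAreaRect((q[:,:2]*1000).astype(np.float32)))
t=((X[...,2]>.142)&(X[...,2]<.1525)&(c["depth"]>0)); q=X[t]
# front edge: min x per y bin ; 
e=[(q[(q[:,1]>y)&(q[:,1]<y+.01)][:,0].min(),y) for y in np.arange(.04,.2,.01)]; e=np.array(e)
print("front edge",np.polyfit(e[:,1],e[:,0],1),e[:,0].round(4), "right edge y",q[:,1].min())
E
```

```text
270 320 [0.4708 0.0816 0.2427]
270 345 [0.4724 0.0823 0.2587]
358 320 [0.4993 0.0818 0.243 ]
358 345 [0.4979 0.0813 0.257 ]
272 352 [0.473  0.0803 0.2592]
565 88 [0.6009 0.156  0.1593]
548 210 [0.6025 0.0984 0.1599]
308 107 [0.4802 0.1476 0.0162]
265 45 [0.446  0.1945 0.0013]
key [0.5846 0.0847] [0.6157 0.1111] (511, 185, 65, 52)
key [0.5821 0.1427] [0.6134 0.1679] (523, 60, 73, 59)
kd [0.5876 0.1435 0.1545] [0.6148 0.1678 0.1627] [0.5999 0.156  0.1599] ((601.1555786132812, 155.6781463623047), (27.06911277770996, 24.073427200317383), 1.5137468576431274)
kd [0.5902 0.0834 0.1545] [0.6173 0.1083 0.1628] [0.6024 0.0969 0.1599] ((603.7182006835938, 95.78434753417969), (27.067962646484375, 24.468416213989258), 1.7280528545379639)
front edge [-0.05830181  0.58169859] [0.5788 0.5783 0.5779 0.5776 0.5772 0.5764 0.5763 0.5759 0.5755 0.5747
 0.5747 0.5725 0.5719 0.5707 0.5707 0.5708] right edge y 0.02024564769119383
```

```bash
python3 -c "
from h import *
print(goal([.485,.070,.008],0))"
```

```text
([-0.0009, -0.0001, 0.1921], [-0.0, -0.0, -0.0])
```

Request:
{"api": "arm_command", "payload": {
  "slide": [
    [0,0,0.06],
    [0,0,0.12],
    [0,0,0.16],
    [0,0,0.18],
    [0,0,0.192],
    [0,0,0.192],
    [0,0,0.192]
  ],
  "rot": [
    [0,0,0],
    [0,0,0],
    [0,0,0],
    [0,0,0],
    [0,0,0],
    [0,0,0],
    [0,0,0]
  ],
  "fingers": [195,195,195,195,195,195,195]
}}

```text
clock: 3.02
tcp_pos: [0.4859, 0.0707, 0.0089]
tcp_rot: [2.221, 2.22, 0.002]
contact_force: [0.4, -0.2, 1.0]
gripper_width: 0.0203
finger_force: 0.0
```

Request:
{"api": "arm_command", "payload": {
  "slide": [
    [0.01,0,0],
    [0.02,0,0],
    [0.028,0,0],
    [0.036,0,0],
    [0.044,0,0],
    [0.052,0,0],
    [0.06,0,0],
    [0.07,0,0],
    [0.08,0,0],
    [0.09,0,0],
    [0.1,0,0],
    [0.11,0,0],
    [0.12,0,0],
    [0.13,0,0],
    [0.14,0,0],
    [0.15,0,0],
    [0.16,0,0],
    [0.17,0,0],
    [0.178,0,0],
    [0.182,0,0]
  ],
  "rot": [
    [0,0,0],
    [0,0,0],
    [0,0,0],
    [0,0,0],
    [0,0,0],
    [0,0,0],
    [0,0,0],
    [0,0,0],
    [0,0,0],
    [0,0,0],
    [0,0,0],
    [0,0,0],
    [0,0,0],
    [0,0,0],
    [0,0,0],
    [0,0,0],
    [0,0,0],
    [0,0,0],
    [0,0,0],
    [0,0,0]
  ],
  "fingers": [195,195,195,195,195,195,195,195,195,195,195,195,195,195,195,195,195,195,195,195]
}}

```text
clock: 5.52
tcp_pos: [0.4852, 0.2533, 0.0081]
tcp_rot: [-2.221, -2.221, -0.0]
contact_force: [0.1, -0.3, 0.3]
gripper_width: 0.0203
finger_force: 0.0
```

Request:
{"api": "arm_command", "payload": {
  "slide": [
    [-0.01,0,0],
    [-0.02,0,0],
    [-0.03,0,-0.02],
    [-0.04,0,-0.07],
    [-0.05,0,-0.13],
    [-0.06,0,-0.19],
    [-0.06,0,-0.24],
    [-0.06,0,-0.24]
  ],
  "rot": [
    [0,0,0],
    [0,0,0],
    [0,0,0],
    [0,0,0],
    [0,0,0],
    [0,0,0],
    [0,0,0],
    [0,0,0]
  ],
  "fingers": [195,195,195,195,195,150,118,118]
}}

```text
clock: 6.52
tcp_pos: [0.4879, 0.1919, 0.2532]
tcp_rot: [2.222, 2.217, 0.014]
contact_force: [-1.2, -0.3, -0.2]
gripper_width: 0.046
finger_force: 0.0
```

```bash
python3 - <<'E'
from h import *
c=robot.camera('wrist'); cv2.imwrite('pics/w2.png',c['image']); np.savez('w2.npz',**c); im=c['image']
t=robot.camera('top'); cv2.imwrite('pics/t2.png',t['image'])
m=cv2.inRange(im.min(2),110,255)
for k in cv2.findContours(m,0,2)[0]:
    r=cv2.minAreaRect(k); P=np.array([plane(c,*p,.015)[:2] for p in cv2.boxPoints(r)])
    if .03<np.linalg.norm(P[1]-P[0])<.09 and cv2.contourArea(k)>2000: print(r[0],P.round(3).tolist(),P.mean(0))
s=robot.get_state(); print(s["tcp_pos"],s["gripper_width"]); print(goal([.6024,.1258,.20],92.8), goal([.6024,.1258,.20],-87.2),s["qpos"].round(2))
E
```

```text
(304.71441650390625, 235.05511474609375) [[0.436, 0.159], [0.492, 0.192], [0.526, 0.134], [0.468, 0.098]] [0.48041584 0.14578319]
(510.5, 90.5) [[0.621, 0.313], [0.71, 0.312], [0.72, 0.253], [0.627, 0.253]] [0.66950463 0.28282841]
[0.48492536 0.19193874 0.24899299] 0.046032500718569805
([-0.066, 0.1175, 0.049], [0.09, -0.02, -92.89]) ([-0.066, 0.1175, 0.049], [-0.02, -0.09, 87.11]) [-0.79  0.44  0.53  1.83 -0.27  0.94 -0.15]
```

View pics/w2.png

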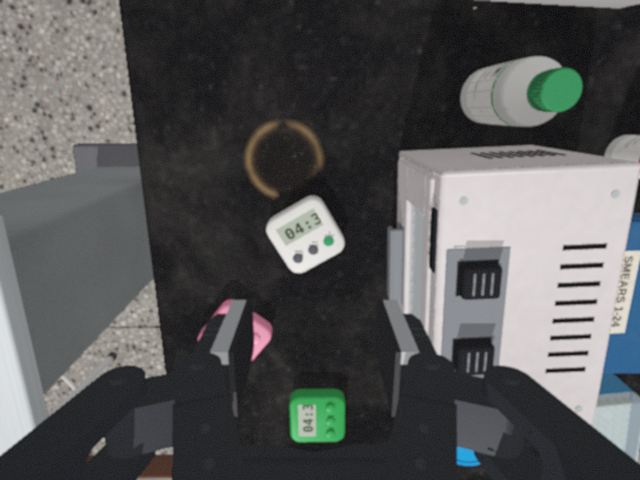

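The timer has not moved (304,235). The part-open tips ride higher than the TCP and passed over it, so I'll measure the tip height.

```bash
python3 - <<'E'
from h import *
for f,z0,cols in(("w1.npz",.2001,(266,270,274,354,358)),("w2.npz",.249,(225,232,238,395,405))):
    c=dict(np.load(f))
    for u in cols:
        z=[(v,*(dep(c,u,v)-[0,0,z0]).round(3)) for v in range(285,345,4)]
        z=[q for q in z if -.05<q[3]<.15]
        print(f,u,z[:3])
print(goal([.485,.072,.25],0))
E
```

```text
w1.npz 266 [(309, np.float64(0.469), np.float64(0.082), np.float64(0.035)), (313, np.float64(0.469), np.float64(0.082), np.float64(0.038)), (317, np.float64(0.469), np.float64(0.082), np.float64(0.041))]
w1.npz 270 [(297, np.float64(0.469), np.float64(0.082), np.float64(0.026)), (301, np.float64(0.469), np.float64(0.082), np.float64(0.029)), (305, np.float64(0.47), np.float64(0.082), np.float64(0.032))]
w1.npz 274 [(297, np.float64(0.47), np.float64(0.082), np.float64(0.025)), (301, np.float64(0.471), np.float64(0.082), np.float64(0.03)), (305, np.float64(0.471), np.float64(0.082), np.float64(0.032))]
w1.npz 354 [(297, np.float64(0.5), np.float64(0.082), np.float64(0.025)), (301, np.float64(0.499), np.float64(0.082), np.float64(0.03)), (305, np.float64(0.499), np.float64(0.082), np.float64(0.032))]
w1.npz 358 [(297, np.float64(0.501), np.float64(0.081), np.float64(0.025)), (301, np.float64(0.501), np.float64(0.082), np.float64(0.03)), (305, np.float64(0.5), np.float64(0.082), np.float64(0.032))]
w2.npz 225 [(313, np.float64(0.456), np.float64(0.198), np.float64(0.033)), (317, np.floa
[... 280 characters left out ...]
np.float64(0.202), np.float64(0.038))]
w2.npz 238 [(301, np.float64(0.461), np.float64(0.203), np.float64(0.033)), (305, np.float64(0.461), np.float64(0.203), np.float64(0.036)), (309, np.float64(0.462), np.float64(0.203), np.float64(0.039))]
w2.npz 395 [(301, np.float64(0.516), np.float64(0.202), np.float64(0.033)), (305, np.float64(0.516), np.float64(0.202), np.float64(0.036)), (309, np.float64(0.515), np.float64(0.202), np.float64(0.039))]
w2.npz 405 [(313, np.float64(0.52), np.float64(0.198), np.float64(0.034)), (317, np.float64(0.519), np.float64(0.198), np.float64(0.037)), (321, np.float64(0.517), np.float64(0.202), np.float64(0.047))]
([-0.1199, 0.0003, -0.0012], [0.04, -0.07, -0.09])
```

Request:
{"api": "arm_command", "payload": {
  "slide": [
    [-0.06,-0.003,0],
    [-0.12,-0.007,0.02],
    [-0.12,-0.007,0.05],
    [-0.12,-0.007,0.05],
    [-0.12,-0.007,0.05],
    [-0.12,-0.007,0.05]
  ],
  "rot": [
    [0,0,0],
    [0,0,0],
    [0,0,0],
    [0,0,0],
    [0,0,0],
    [0,0,0]
  ],
  "fingers": [255,255,255,255,255,255]
}}

```text
clock: 7.38
tcp_pos: [0.4787, 0.0735, 0.1987]
tcp_rot: [2.22, 2.222, 0.002]
contact_force: [-1.1, -0.2, -0.0]
gripper_width: -0.0002
finger_force: 0.0
```

```bash
python3 - <<'E'
from h import *
c=robot.camera('wrist'); cv2.imwrite('pics/w3.png',c['image'])
s=robot.get_state(); print(s["tcp_pos"],s["gripper_width"])
for u in (295,303,308,313,318,322,328,335):
    q=[(v,*(dep(c,u,v)-[0,0,s["tcp_pos"][2]]).round(3).tolist()) for v in range(255,350,3)]
    print(u,[k for k in q if -.05<k[3]<.15][:3])
cv2.imwrite('pics/c3.png',cv2.resize(c['image'][220:480,200:440],None,fx=2.3,fy=2.3))
E
```

```text
[0.47869263 0.07342417 0.19873426] 6.441352597234133e-05
295 [(312, 0.472, 0.084, 0.038), (315, 0.472, 0.084, 0.039), (318, 0.472, 0.085, 0.042)]
303 [(297, 0.475, 0.084, 0.026), (300, 0.475, 0.084, 0.028), (303, 0.475, 0.084, 0.03)]
308 [(297, 0.476, 0.084, 0.025), (300, 0.477, 0.084, 0.027), (303, 0.477, 0.084, 0.03)]
313 [(297, 0.478, 0.084, 0.026), (300, 0.478, 0.084, 0.028), (303, 0.478, 0.084, 0.03)]
318 [(297, 0.48, 0.084, 0.025), (300, 0.48, 0.084, 0.028), (303, 0.48, 0.084, 0.03)]
322 [(297, 0.482, 0.084, 0.026), (300, 0.482, 0.084, 0.028), (303, 0.482, 0.084, 0.03)]
328 [(297, 0.484, 0.084, 0.026), (300, 0.484, 0.085, 0.03), (303, 0.484, 0.084, 0.031)]
335 [(312, 0.486, 0.08, 0.03), (315, 0.486, 0.08, 0.032), (318, 0.486, 0.08, 0.033)]
```

View pics/c3.png

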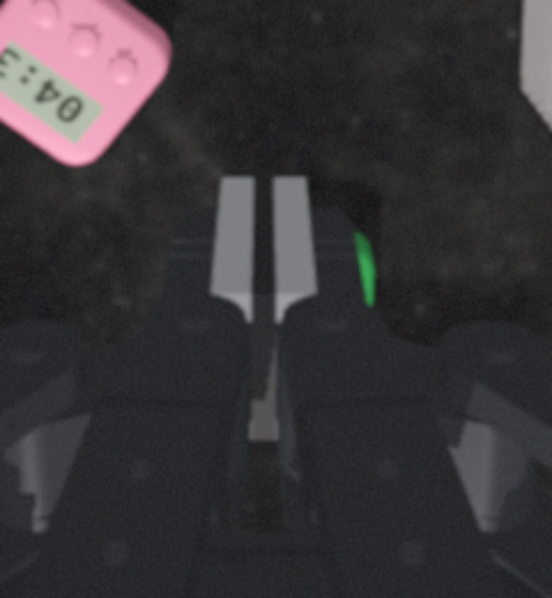

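Measured tips lie about 25 mm above the TCP. I'll descend carefully and check with the side camera.

Request:
{"api": "arm_command", "payload": {
  "slide": [
    [-0.002,0,0.05],
    [-0.003,0,0.1],
    [-0.003,0,0.15],
    [-0.003,0,0.18],
    [-0.003,0,0.19],
    [-0.003,0,0.194],
    [-0.003,0,0.194]
  ],
  "rot": [
    [0,0,0],
    [0,0,0],
    [0,0,0],
    [0,0,0],
    [0,0,0],
    [0,0,0],
    [0,0,0]
  ],
  "fingers": [255,255,255,255,255,255,255]
}}

```text
clock: 8.3
tcp_pos: [0.479, 0.0699, 0.005]
tcp_rot: [2.221, 2.22, 0.002]
contact_force: [-0.3, -0.9, 0.8]
gripper_width: 0.0002
finger_force: 0.0
```

```bash
python3 - <<'E'
from h import *
c=robot.camera('side'); s=robot.get_state(); print(s["tcp_pos"])
K=c["mtx"]; p=att(c).T@(s["tcp_pos"]-c["eye"]); u=K[0,0]*p[0]/-p[2]+K[0,2]; v=K[1,1]*p[1]/p[2]+K[1,2]
print(u,v); u,v=int(u),int(v)
for du in(-10,-5,0,5,10): print(du,[(k,*dep(c,u+du,v+k).round(3).tolist()) for k in range(-24,9,4)])
cv2.imwrite('pics/s4.png',cv2.resize(c['image'][v-75:v+45,u-80:u+80],None,fx=5,fy=5))
E
```

```text
[0.47907288 0.06990683 0.0051376 ]
302.8183031326334 296.77782311722336
-10 [(-24, 0.449, 0.058, 0.08), (-20, 0.497, 0.145, 0.019), (-16, 0.488, 0.129, 0.018), (-12, 0.478, 0.112, 0.019), (-8, 0.472, 0.103, 0.014), (-4, 0.472, 0.103, 0.004), (0, 0.465, 0.092, 0.001), (4, 0.458, 0.08, -0.0), (8, 0.434, 0.04, 0.017)]
-5 [(-24, 0.46, 0.058, 0.076), (-20, 0.467, 0.07, 0.059), (-16, 0.468, 0.073, 0.048), (-12, 0.467, 0.071, 0.04), (-8, 0.491, 0.114, 0.003), (-4, 0.484, 0.103, 0.0), (0, 0.476, 0.09, -0.001), (4, 0.466, 0.074, -0.0), (8, 0.456, 0.057, 0.001)]
0 [(-24, 0.471, 0.056, 0.073), (-20, 0.473, 0.06, 0.062), (-16, 0.473, 0.06, 0.053), (-12, 0.475, 0.064, 0.04), (-8, 0.474, 0.063, 0.032), (-4, 0.494, 0.097, -0.0), (0, 0.483, 0.08, 0.001), (4, 0.475, 0.067, 0.0), (8, 0.466, 0.053, -0.0)]
5 [(-24, 0.482, 0.054, 0.071), (-20, 0.483, 0.056, 0.061), (-16, 0.483, 0.057, 0.051), (-12, 0.483, 0.057, 0.041), (-8, 0.482, 0.056, 0.032), (-4, 0.502, 0.089, 0.001), (0, 0.492, 0.074, 0.001), (4, 0.483, 0.06, 0.0), (8, 0.474, 0.046, 0.0)]
10 [(-24, 0.566, 0.167, -0.001), (-20, 0.555, 0.149, -0.001), (-16, 0.542, 0.129, 0.001), (-12, 0.532, 0.114, 0.0), (-8, 0.522, 0.099, -0.0), (-4, 0.51, 0.081, 0.001), (0, 0.502, 0.069, -0.001), (4, 0.492, 0.054, -0.0), (8, 0.484, 0.041, -0.001)]
```

View pics/s4.png

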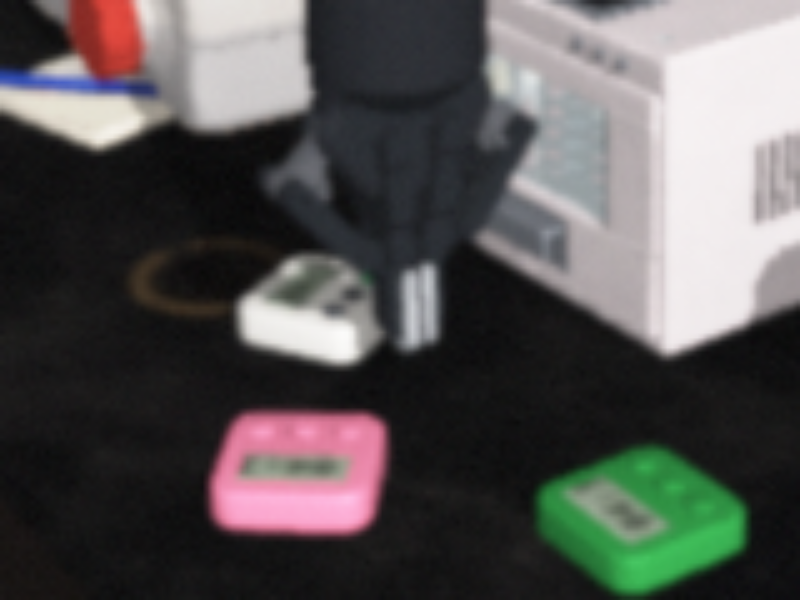

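The side view shows the pale tips hovering about 28 mm above the table, so the true tip offset is about +24 mm from the reported TCP. I'll lower in gentle steps.

Request:
{"api": "arm_command", "payload": {
  "slide": [
    [0,0,0.006],
    [0,0,0.012],
    [0,0,0.016],
    [0,0,0.018],
    [0,0,0.018]
  ],
  "rot": [
    [0,0,0],
    [0,0,0],
    [0,0,0],
    [0,0,0],
    [0,0,0]
  ],
  "fingers": [255,255,255,255,255]
}}

```text
clock: 8.98
tcp_pos: [0.4781, 0.0695, -0.0141]
tcp_rot: [-2.222, -2.22, 0.001]
contact_force: [0.3, -0.5, 0.4]
gripper_width: 0.0005
finger_force: 0.0
```

```bash
python3 - <<'E'
from h import *
c=robot.camera('side'); s=robot.get_state(); print(s["tcp_pos"],s["contact_force"])
K=c["mtx"]; p=att(c).T@(s["tcp_pos"]+[0,0,.024]-c["eye"]); u=int(K[0,0]*p[0]/-p[2]+K[0,2]); v=int(K[1,1]*p[1]/p[2]+K[1,2])
for du in(0,5): print(du,[(k,*dep(c,u+du,v+k).round(3).tolist()) for k in range(-10,9,2)])
E
```

```text
[ 0.47809943  0.06956945 -0.01398938] [0.13699107 0.12521253 0.59944368]
0 [(-10, 0.474, 0.063, 0.039), (-8, 0.471, 0.058, 0.037), (-6, 0.473, 0.062, 0.03), (-4, 0.472, 0.061, 0.026), (-2, 0.471, 0.06, 0.022), (0, 0.473, 0.063, 0.015), (2, 0.474, 0.065, 0.008), (4, 0.477, 0.07, 0.0), (6, 0.472, 0.062, 0.001), (8, 0.468, 0.057, -0.0)]
5 [(-10, 0.483, 0.058, 0.038), (-8, 0.483, 0.057, 0.034), (-6, 0.48, 0.054, 0.031), (-4, 0.484, 0.059, 0.023), (-2, 0.482, 0.058, 0.019), (0, 0.482, 0.056, 0.015), (2, 0.482, 0.057, 0.009), (4, 0.486, 0.064, -0.0), (6, 0.481, 0.057, 0.0), (8, 0.478, 0.052, -0.002)]
```

The tips are now about 8 mm above the table. I'll set the two tips as a fence parallel to the timer's right-hand face (yaw 30°).

```bash
python3 -c "
from h import *
print(goal([.505,.0965,-.018],30))"
```

```text
([0.0269, 0.0269, 0.004], [-0.01, 0.0, -30.04])
```

Request:
{"api": "arm_command", "payload": {
  "slide": [
    [-0.005,0.015,0],
    [-0.005,0.03,0],
    [0.0,0.03,0],
    [0.01,0.028,0.002],
    [0.02,0.027,0.004],
    [0.027,0.027,0.004],
    [0.027,0.027,0.004]
  ],
  "rot": [
    [0,0,-10],
    [0,0,-20],
    [0,0,-30],
    [0,0,-30],
    [0,0,-30],
    [0,0,-30],
    [0,0,-30]
  ],
  "fingers": [165,165,165,165,165,165,165]
}}

```text
clock: 9.9
tcp_pos: [0.505, 0.0977, -0.018]
tcp_rot: [-1.57, -2.721, -0.0]
contact_force: [-0.1, 0.1, -0.1]
gripper_width: 0.0304
finger_force: 0.0
```

```bash
python3 - <<'E'
from h import *
c=robot.camera('wrist'); im=c['image']; s=robot.get_state(); print(s["tcp_pos"],s["contact_force"].round(2),s["gripper_width"])
K=c["mtx"]; D=c["depth"]; H,W=D.shape; uu,vv=np.meshgrid(np.arange(W),np.arange(H))
X=c["eye"]+(np.stack([(uu-K[0,2])/K[0,0],-(vv-K[1,2])/K[1,1],-np.ones(uu.shape)],-1)@att(c).T)*D[...,None]
m=((im.min(2)>60)&(X[...,2]<.03)&(np.linalg.norm(X[...,:2]-s["tcp_pos"][:2],axis=2)<.045)).astype(np.uint8)
cv2.imwrite('pics/w5.png',im)
m=cv2.inRange(im.min(2),120,255); 
for k in cv2.findContours(m,0,2)[0]:
    r=cv2.minAreaRect(k); P=np.array([plane(c,*p,.015)[:2] for p in cv2.boxPoints(r)])
    if cv2.contourArea(k)>2000: print(np.round(r[0]),P.round(3).tolist(),P.mean(0).round(3))
E
```

```text
[ 0.50511269  0.09697329 -0.01791391] [-0.41  0.38  0.54] 0.029980096470184635
[606. 409.] [[0.588, 0.14], [0.608, 0.152], [0.648, 0.109], [0.626, 0.095]] [0.617 0.124]
[588. 360.] [[0.588, 0.116], [0.588, 0.161], [0.604, 0.159], [0.606, 0.112]] [0.596 0.137]
[ 41. 341.] [[0.421, 0.003], [0.4, 0.071], [0.423, 0.084], [0.448, 0.018]] [0.423 0.044]
[597. 302.] [[0.571, 0.118], [0.568, 0.194], [0.594, 0.193], [0.602, 0.113]] [0.584 0.154]
[324. 175.] [[0.466, 0.1], [0.438, 0.158], [0.491, 0.189], [0.528, 0.136]] [0.481 0.146]
```

View pics/w5.png

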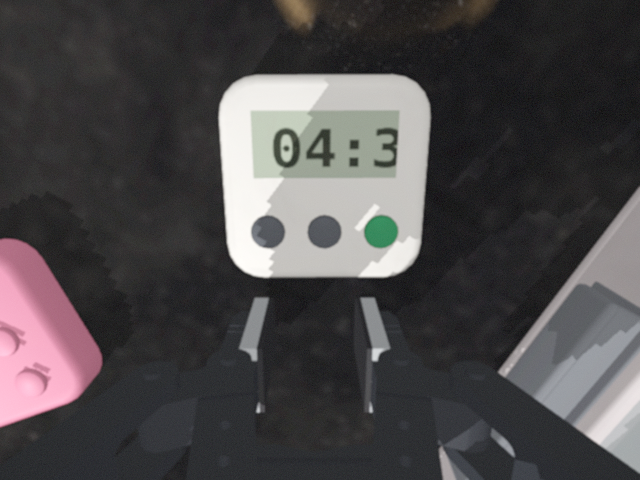

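The wrist view shows the timer square to the two tips, centred at (324,175), about 12 mm ahead of the tips at (260,300) and (370,300). I'll push left with a slow turn.

Request:
{"api": "arm_command", "payload": {
  "slide": [
    [0.006,0,0],
    [0.012,0,0],
    [0.018,0,0],
    [0.026,0.001,0],
    [0.035,0.002,0],
    [0.045,0.003,0],
    [0.055,0.004,0],
    [0.065,0.006,0],
    [0.075,0.008,0],
    [0.085,0.01,0],
    [0.095,0.012,0],
    [0.105,0.014,0],
    [0.115,0.016,0],
    [0.125,0.018,0],
    [0.135,0.02,0],
    [0.145,0.022,0],
    [0.155,0.024,0],
    [0.165,0.026,0],
    [0.172,0.028,0],
    [0.175,0.028,0]
  ],
  "rot": [
    [0,0,0],
    [0,0,0],
    [0,0,0],
    [0,0,1],
    [0,0,2],
    [0,0,4],
    [0,0,6],
    [0,0,8],
    [0,0,10],
    [0,0,12],
    [0,0,14],
    [0,0,16],
    [0,0,18],
    [0,0,20],
    [0,0,22],
    [0,0,24],
    [0,0,26],
    [0,0,27],
    [0,0,28],
    [0,0,28]
  ],
  "fingers": [165,165,165,165,165,165,165,165,165,165,165,165,165,165,165,165,165,165,165,165]
}}

```text
clock: 12.45
tcp_pos: [0.4419, 0.2629, -0.0179]
tcp_rot: [2.182, 2.26, 0.0]
contact_force: [0.1, 0.2, -0.1]
gripper_width: 0.0301
finger_force: 0.1
```

Request:
{"api": "arm_command", "payload": {
  "slide": [
    [-0.01,0,0],
    [-0.02,0,0],
    [-0.03,0,-0.03],
    [-0.03,0,-0.08],
    [-0.03,0,-0.14],
    [-0.03,0,-0.2],
    [-0.03,0,-0.25],
    [-0.03,0,-0.25],
    [-0.03,0,-0.25]
  ],
  "rot": [
    [0,0,0],
    [0,0,0],
    [0,0,0],
    [0,0,0],
    [0,0,0],
    [0,0,0],
    [0,0,0],
    [0,0,0],
    [0,0,0]
  ],
  "fingers": [165,165,165,165,165,150,118,118,118]
}}

```text
clock: 13.58
tcp_pos: [0.4424, 0.2313, 0.2316]
tcp_rot: [-2.184, -2.257, 0.001]
contact_force: [-1.2, -0.5, 0.3]
gripper_width: 0.0459
finger_force: 0.0
```

```bash
python3 - <<'E'
from h import *
c=robot.camera('wrist'); im=c['image']; s=robot.get_state(); print(s["tcp_pos"],s["gripper_width"])
cv2.imwrite('pics/w6.png',im)
m=cv2.inRange(im.min(2),110,255)
for k in cv2.findContours(m,0,2)[0]:
    r=cv2.minAreaRect(k); P=np.array([plane(c,*p,.015)[:2] for p in cv2.boxPoints(r)])
    if cv2.contourArea(k)>1500 and np.ptp(P)<1: print(np.round(r[0]),P.round(3).tolist(),P.mean(0).round(3))
print(goal([.6024,.1258,.20],92.8), goal([.6024,.1258,.20],-87.2),s["qpos"].round(2))
E
```

```text
[0.44209891 0.23129734 0.23100576] 0.045692101753495036
[272. 379.] [[0.361, 0.022], [0.396, 0.077], [0.446, 0.036], [0.412, -0.021]] [0.404 0.028]
[171. 331.] [[0.237, 0.05], [0.319, 0.154], [0.362, 0.117], [0.28, 0.006]] [0.299 0.082]
[ 25. 339.] [[0.122, 0.17], [0.179, 0.182], [0.18, -0.048], [0.113, -0.064]] [0.148 0.06 ]
[537. 320.] [[0.554, 0.23], [0.743, 0.237], [0.818, -0.039], [0.588, -0.047]] [0.676 0.095]
[577. 148.] [[0.62, 0.262], [0.627, 0.322], [0.729, 0.299], [0.728, 0.236]] [0.676 0.28 ]
[320. 109.] [[0.411, 0.337], [0.475, 0.339], [0.479, 0.274], [0.412, 0.272]] [0.444 0.305]
[531.  30.] [[0.525, 0.393], [0.7, 0.399], [0.712, 0.354], [0.53, 0.348]] [0.617 0.374]
[ 90. 105.] [[0.182, 0.382], [0.328, 0.387], [0.317, 0.212], [0.149, 0.206]] [0.244 0.297]
([-0.1107, 0.1568, 0.0307], [-0.14, -0.07, -90.89]) ([-0.1107, 0.1568, 0.0307], [-0.07, 0.14, 89.11]) [-1.    0.46  0.68  1.91 -0.36  0.9  -0.11]
```

The timer now spans y = 0.272 to 0.339, clear of the drawer's edge at about 0.225. Next I go above the keys.

Request:
{"api": "arm_command", "payload": {
  "slide": [
    [-0.01,0.02,0.0],
    [-0.03,0.045,0.0],
    [-0.05,0.075,0.0],
    [-0.07,0.1,0.0],
    [-0.09,0.13,0.01],
    [-0.1107,0.1568,0.03],
    [-0.1107,0.1568,0.03],
    [-0.1107,0.1568,0.03],
    [-0.1107,0.1568,0.03],
    [-0.1107,0.1568,0.03],
    [-0.1107,0.1568,0.03],
    [-0.1107,0.1568,0.03]
  ],
  "rot": [
    [0,0,-10],
    [0,0,-20],
    [0,0,-30],
    [0,0,-40],
    [0,0,-50],
    [0,0,-60],
    [0,0,-70],
    [0,0,-80],
    [0,0,-91],
    [0,0,-91],
    [0,0,-91],
    [0,0,-91]
  ],
  "fingers": [106,106,106,106,106,106,106,106,106,106,106,106]
}}

```text
clock: 15.12
tcp_pos: [0.6033, 0.1269, 0.2016]
tcp_rot: [0.079, -3.14, 0.0]
contact_force: [0.8, -0.9, 0.1]
gripper_width: 0.0495
finger_force: 0.0
```

```bash
python3 - <<'E'
from h import *
c=robot.camera('wrist'); im=c['image']; s=robot.get_state(); print(s["tcp_pos"],s["tcp_rot"],s["gripper_width"])
K=c["mtx"]; D=c["depth"]; H,W=D.shape; uu,vv=np.meshgrid(np.arange(W),np.arange(H))
X=c["eye"]+(np.stack([(uu-K[0,2])/K[0,0],-(vv-K[1,2])/K[1,1],-np.ones(uu.shape)],-1)@att(c).T)*D[...,None]
for lo,hi in((.1545,.166),(.222,.25)):
  t=((D>0)&(X[...,2]>lo)&(X[...,2]<hi)&(np.linalg.norm(X[...,:2]-s["tcp_pos"][:2],axis=2)<.06)).astype(np.uint8)
  n,l,st,_=cv2.connectedComponentsWithStats(t)
  for i in range(1,n):
    if st[i,4]>60: q=X[l==i]; print(st[i],q.min(0).round(4),q.max(0).round(4))
cv2.imwrite('pics/w7.png',im)
print(goal([.6024,.1258,.15],92.8))
E
```

```text
[0.60338914 0.12701404 0.20179128] [ 7.94669894e-02 -3.14007574e+00  2.99617369e-04] 0.049799100397864796
[ 233  232   47   49 2165] [0.5903 0.0835 0.1545] [0.6169 0.1082 0.1622]
[ 346  233   48   49 2163] [0.5876 0.1432 0.1545] [0.6145 0.1681 0.162 ]
[ 193  301   56   86 1684] [0.5928 0.0877 0.2251] [0.6161 0.1025 0.25  ]
[ 381  301   57   85 1700] [0.59   0.1508 0.2249] [0.6135 0.1651 0.25  ]
([0.001, -0.0012, 0.0518], [-0.01, -0.03, 0.1])
```

View pics/w7.png

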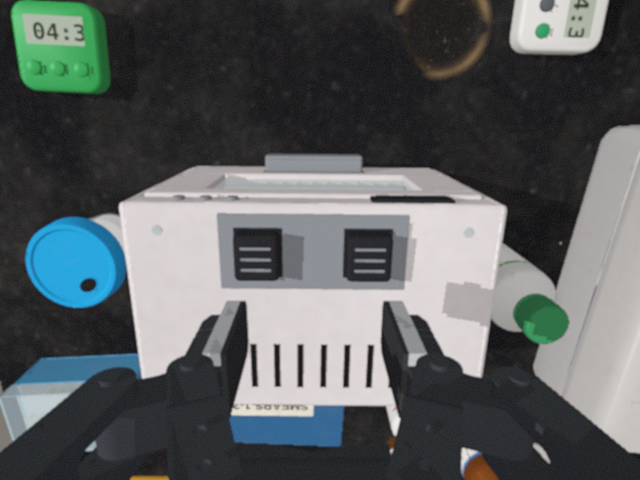

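The view shows the keys at (258,254) and (368,254), with the tips below them lined up in y. The tips are in position to within about 1 mm, so I'll descend to just above the keys and then step down by force.

Request:
{"api": "arm_command", "payload": {
  "slide": [
    [0.001,-0.001,0.02],
    [0.001,-0.001,0.04],
    [0.001,-0.001,0.055],
    [0.001,-0.001,0.06],
    [0.001,-0.001,0.06],
    [0.001,-0.001,0.06]
  ],
  "rot": [
    [0,0,0],
    [0,0,0],
    [0,0,0],
    [0,0,0],
    [0,0,0],
    [0,0,0]
  ],
  "fingers": [106,106,106,106,106,106]
}}

```text
clock: 15.92
tcp_pos: [0.6032, 0.126, 0.1428]
tcp_rot: [-0.081, 3.139, 0.0]
contact_force: [0.1, -0.2, 0.8]
gripper_width: 0.0499
finger_force: 0.0
```

Request:
{"api": "arm_command", "payload": {
  "slide": [
    [0,0,0.002],
    [0,0,0.004],
    [0,0,0.004]
  ],
  "rot": [
    [0,0,0],
    [0,0,0],
    [0,0,0]
  ],
  "fingers": [106,106,106]
}}

```text
clock: 16.3
tcp_pos: [0.6025, 0.1259, 0.138]
tcp_rot: [0.081, -3.14, -0.0]
contact_force: [1.1, -0.0, 0.2]
gripper_width: 0.0499
finger_force: 0.0
```

Request:
{"api": "arm_command", "payload": {
  "slide": [
    [0,0,0.002],
    [0,0,0.004],
    [0,0,0.004]
  ],
  "rot": [
    [0,0,0],
    [0,0,0],
    [0,0,0]
  ],
  "fingers": [106,106,106]
}}

```text
clock: 16.68
tcp_pos: [0.6028, 0.126, 0.1344]
tcp_rot: [-0.081, 3.14, 0.0]
contact_force: [-1.3, 0.4, 4.2]
gripper_width: 0.0498
finger_force: 1.7
```

Request:
{"api": "arm_command", "payload": {
  "slide": [
    [0,0,0.004],
    [0,0,0.006],
    [0,0,0.006],
    [0,0,0.006],
    [0,0,0.006],
    [0,0,0.006]
  ],
  "rot": [
    [0,0,0],
    [0,0,0],
    [0,0,0],
    [0,0,0],
    [0,0,0],
    [0,0,0]
  ],
  "fingers": [106,106,106,106,106,106]
}}

```text
clock: 17.42
tcp_pos: [0.6027, 0.1259, 0.1289]
tcp_rot: [-0.081, 3.14, 0.0]
contact_force: [-2.2, -0.5, 7.9]
gripper_width: 0.0501
finger_force: 4.0
```

```bash
cat > d.py <<'E'
from h import *
s=robot.get_state(); print(s["tcp_pos"],s["contact_force"].round(2))
c=robot.camera('side'); D=c["depth"]; K=c["mtx"]; H,W=D.shape; uu,vv=np.meshgrid(np.arange(W),np.arange(H))
X=c["eye"]+(np.stack([(uu-K[0,2])/K[0,0],-(vv-K[1,2])/K[1,1],-np.ones(uu.shape)],-1)@att(c).T)*D[...,None]
for n,lo,hi in(("front",.07,.12),("pull",.03,.046)):
  t=(D>0)&(X[...,2]>lo)&(X[...,2]<hi)&(X[...,0]>.4)&(X[...,0]<.62)&(X[...,1]>.06)&(X[...,1]<.19)
  q=X[t][:,0]; print(n,t.sum(),np.percentile(q,[2,10,50]).round(4))
cv2.imwrite('pics/s_last.png',c['image'])
E
python3 d.py; python3 -c "
from h import *
c={}"
```

```text
[0.6027488  0.12593534 0.12891768] [-2.16 -0.55  7.9 ]
front 701 [0.5577 0.5603 0.5639]
pull 253 [0.5455 0.5468 0.5522]
```

The drawer is running out, so I'll hold.

Request:
{"api": "arm_command", "payload": {
  "slide": [
    [0,0,0],
    [0,0,0],
    [0,0,0],
    [0,0,0],
    [0,0,0],
    [0,0,0],
    [0,0,0],
    [0,0,0],
    [0,0,0],
    [0,0,0],
    [0,0,0],
    [0,0,0],
    [0,0,0],
    [0,0,0],
    [0,0,0],
    [0,0,0],
    [0,0,0],
    [0,0,0],
    [0,0,0],
    [0,0,0]
  ],
  "rot": [
    [0,0,0],
    [0,0,0],
    [0,0,0],
    [0,0,0],
    [0,0,0],
    [0,0,0],
    [0,0,0],
    [0,0,0],
    [0,0,0],
    [0,0,0],
    [0,0,0],
    [0,0,0],
    [0,0,0],
    [0,0,0],
    [0,0,0],
    [0,0,0],
    [0,0,0],
    [0,0,0],
    [0,0,0],
    [0,0,0]
  ],
  "fingers": [106,106,106,106,106,106,106,106,106,106,106,106,106,106,106,106,106,106,106,106]
}}

```text
clock: 19.98
tcp_pos: [0.6028, 0.1259, 0.129]
tcp_rot: [-0.081, 3.14, 0.0]
contact_force: [-1.1, 0.1, 7.8]
gripper_width: 0.0498
finger_force: 4.0
```

Request:
{"api": "arm_command", "payload": {
  "slide": [
    [0,0,0],
    [0,0,0],
    [0,0,0],
    [0,0,0],
    [0,0,0],
    [0,0,0],
    [0,0,0],
    [0,0,0],
    [0,0,0],
    [0,0,0],
    [0,0,0],
    [0,0,0],
    [0,0,0],
    [0,0,0],
    [0,0,0],
    [0,0,0]
  ],
  "rot": [
    [0,0,0],
    [0,0,0],
    [0,0,0],
    [0,0,0],
    [0,0,0],
    [0,0,0],
    [0,0,0],
    [0,0,0],
    [0,0,0],
    [0,0,0],
    [0,0,0],
    [0,0,0],
    [0,0,0],
    [0,0,0],
    [0,0,0],
    [0,0,0]
  ],
  "fingers": [106,106,106,106,106,106,106,106,106,106,106,106,106,106,106,106]
}}

```text
clock: 21.98
tcp_pos: [0.6028, 0.126, 0.129]
tcp_rot: [-0.081, 3.14, 0.001]
contact_force: [-2.0, -0.9, 8.2]
gripper_width: 0.0498
finger_force: 4.0
```

```bash
python3 d.py
```

```text
[0.60275691 0.12596348 0.1289654 ] [-2.03 -0.93  8.22]
front 831 [0.4846 0.4873 0.4915]
pull 253 [0.4732 0.4741 0.4784]
```

Request:
{"api": "arm_command", "payload": {
  "slide": [
    [0,0,0],
    [0,0,0],
    [0,0,0],
    [0,0,0]
  ],
  "rot": [
    [0,0,0],
    [0,0,0],
    [0,0,0],
    [0,0,0]
  ],
  "fingers": [106,106,106,106]
}}

```text
clock: 22.52
tcp_pos: [0.6028, 0.1259, 0.1289]
tcp_rot: [-0.081, 3.14, 0.0]
contact_force: [-1.2, -0.8, 8.1]
gripper_width: 0.05
finger_force: 4.0
```

```bash
python3 d.py
```

```text
[0.60276436 0.12594259 0.12894448] [-1.21 -0.79  8.06]
front 820 [0.4846 0.4875 0.4914]
pull 245 [0.4729 0.4739 0.4784]
```

It is stationary at the stop: 73 mm further than the first reading, which was about 17 mm. I'll release straight up and verify.

Request:
{"api": "arm_command", "payload": {
  "slide": [
    [0,0,-0.01],
    [0,0,-0.03],
    [0,0,-0.06],
    [0,0,-0.09],
    [0,0,-0.09],
    [0,0,-0.09]
  ],
  "rot": [
    [0,0,0],
    [0,0,0],
    [0,0,0],
    [0,0,0],
    [0,0,0],
    [0,0,0]
  ],
  "fingers": [106,106,106,106,106,106]
}}

```text
clock: 23.32
tcp_pos: [0.602, 0.1259, 0.2173]
tcp_rot: [0.081, -3.139, 0.0]
contact_force: [-0.4, -0.3, -0.6]
gripper_width: 0.0497
finger_force: 0.0
```

```bash
python3 d.py; python3 - <<'E'
from h import *
c=robot.camera('wrist'); D=c["depth"]; K=c["mtx"]; H,W=D.shape; uu,vv=np.meshgrid(np.arange(W),np.arange(H))
X=c["eye"]+(np.stack([(uu-K[0,2])/K[0,0],-(vv-K[1,2])/K[1,1],-np.ones(uu.shape)],-1)@att(c).T)*D[...,None]
for y,x in((.1557,.601),(.0958,.6037)):
    t=np.linalg.norm(X[...,:2]-[x,y],axis=2)<.008; q=X[t][:,2]; print("key z",np.median(q[q<.18]))
cv2.imwrite('pics/w8.png',c['image'])
E
```

```text
[0.60196414 0.12588961 0.21733344] [-0.43 -0.3  -0.62]
front 829 [0.4846 0.4876 0.4914]
pull 248 [0.4731 0.4742 0.4789]
key z 0.16006939170740303
key z 0.16013403721497643
```

View pics/w8.png

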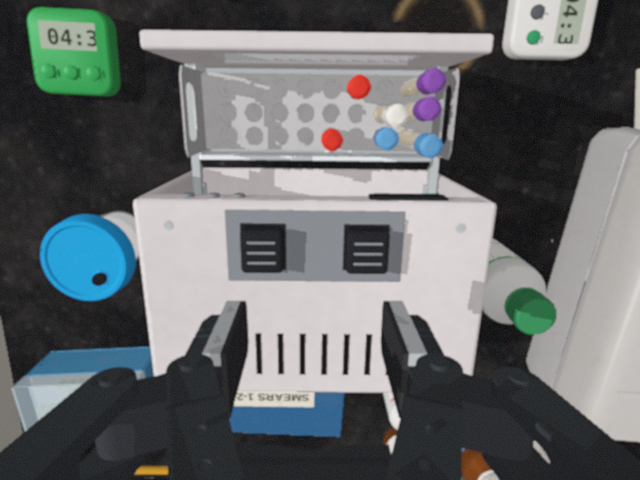

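The drawer is fully out with the rack in it (around (320,110)). Both keys are up at 160 mm, and the timer at (550,25) is clear of the drawer.

```bash
python3 -c "
from cell import robot
print(robot.job_done())"
```

```text
the job is handed in; nothing more can be done
None
```

The timer was slid left clear of the drawer's path, both keys were held down until the drawer stopped fully out and then came back up, and the job was handed in at about 23 s of the 54 s allowed.

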